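# Unlock the bench coupler and take out the bronze cap

### The arm

A 6-joint arm with a two-finger parallel gripper is mounted at the origin on the work surface. World frame = base frame: x ahead of the robot, y to its left, z up, the work surface at z = 0. Lengths are in m, angles in rad, forces in N, time in s.
With the tool pointing down it reaches from about 0.275 to 0.75 m from the base axis. Payload 10.2 kg.
Tool frame: the origin (TCP) lies on the centre line of the jaws, within the pads' length; the fingertips stand 25 mm ahead of it and the grasp point (between the pads) lies 6 mm ahead of it; z points along the fingers, y is the line along which they close (so a half turn about z gives the same grasp; the last joint's range is limited). The gripper opens to 85 mm and grips with 20 to 120 N. Pads are 22 mm wide; open, the fingers measure 114 mm over their backs; the gripper's body (76 mm by 85 mm) begins 54 mm behind the grasp point. The pads swing forward as they close: fully open they stand 13 mm farther back than shut.
Start: joints at [1.068, 0.313, 1.498, -0, 1.331, -0.223], TCP at [0.145, 0.505, 0.256] pointing down, gripper open.
Joint ranges: [-2.94, 2.94], [-0.97, 2.17], [0.19, 2.56], [-1.23, 4.37], [0.02, 3.11], [-2.88, 2.88]. Speed limits (rad/s): [2.39, 2.39, 3.01, 3.14, 3.14, 3.14].

### API

Orientations are given as [roll, pitch, yaw] about the fixed x, y, z axes, in that order (R = Rz(yaw) Ry(pitch) Rx(roll)).
In Python, from rig import bot gives the robot as it stands.
- The arm moves only by the shell command python3 shift.py FILE, which reads ROWS from the file FILE. ROWS is a JSON object whose key "steps" holds a list of rows, 1 to 10 of them, each of 7 numbers: dx, dy, dz in a scale on which 1.0 is 0.8 m, then a rotation vector rx, ry, rz in shares of 90 degrees (1.0 is 90 degrees), then the opening from 0.0 (shut) to 1.0 (fully open); each row shifts and turns the commanded pose from where the row before left it, along the tool's axes as they then stand; what a row does not reach is not made up. A row lasts 1/12 s, in which the tool goes at most 0.0417 m and 0.125 rad, less where a joint would pass 70% of its speed; a pose out of reach is approached as far as the arm can. The fingers move at their own pace and stop on an object; the grip force is fixed at half the most. Time passes only in rows, so rows that do not move let the fingers close. It prints the time, the measured TCP pose, the force, the opening and the grip force at its end. No shift or turn number may pass 1 either way. Input that does not fit is refused with a message, and nothing moves.
- bot.read_state(): the state, without advancing time (a new reading comes with each control period).
- bot.capture(name): name is "scene" or "top"; returns the picture (420x560x3 uint8, blue, green, red); there is no depth.
- bot.camera_info(name): a dict with "camera_matrix" (3x3 intrinsics, pixels), "R" (3x3) and "t" (3): a world point X has camera coordinates R X + t. Camera axes: x right, y down, z forward; pixel columns grow to the right and rows downward; lengths in m; the calibration is good to about 2 mm. A picture is of the moment at which its call begins. camera_info takes no time and is no camera call.
- bot.finish_job(): hands the job in; it is judged then, once.
The state is a dict: "time_s": time; "joint_positions": joint angles; "dq": joint speeds; "joint_torque": joint torques, N m; "ee_pos": TCP position; "tcp_rot": TCP orientation; "wrist_force": force on the tool from outside, world axes, zero at the start; "ft_torque": the same for the moment, N m; "grip_width": opening from 0.0 (shut) to 1.0 (fully open); "grasp_force": force on a finger pad.
Only numpy, scipy, OpenCV 4.12 (cv2) and the standard library are available. Lean on these libraries where they do the work, as an engineer would, in place of code of your own. Each camera call takes 0.05 s, during which the arm holds its last target. There are 200 camera calls.

### The job

The bronze hoof-stand cap is locked in the bench coupler. Pull the spring collar up and turn it whichever way it gives (left or right differs each time, so feel for it) until you can let it drop fully into the release notch; then lift the cap out and set it down gently, standing upright on its shank in the blue parts tray. Let go of everything and leave the other things on the bench where they lie.

Things in the scene. Friction and masses are not known exactly. Their poses are not given: they have to be found in the camera images.
- coupler: Quick coupler fixed to the bench. Origin on the bench on its vertical axis, z up. Eight-sided grey flange 94 mm across, top 20 mm above the bench. Red ridges on it, 32 to 46 mm from the axis, tops 28 mm above the bench, cover 14 to 56 degrees about z on both sides of the coupler's +x. Between them, at +x, is the lock notch. The cap stands in a 34 mm hole with its floor 8 mm above the bench.
- notch_left (a point): Middle of the release notch at +70 degrees about z from the coupler's +x (marked green), on the flange, just beyond the ridge's end.
- notch_right (a point): Middle of the other release notch, at -70 degrees. Only one of the two can be reached, see the collar's turn.
- collar_top (a point): Centre of the spring collar's top face, on the coupler's axis, 52 mm above the bench when down; axes turn with the collar. Steel octagonal tube, 60 mm across flats, 22 to 52 mm above the bench; flats face this frame's x, y and every 45 degrees. The cap's head rises through its middle to 84 mm, so straddle it to grip the flats; fingertips 31 mm or more above the bench clear the ridges.
- lug_tip (a point): Outer upper end of the yellow lug at the collar's foot, 45 mm from the axis along collar_top's +x; the lug is 10 mm wide, 7 mm tall, its underside 20.5 mm above the bench when down. It drops between or beyond the ridges and must be lifted over them.
- claw (a point): Upper inner edge of one of two brass claws at the collar's top, along collar_top's +x and -x, 17 mm from the axis, 12 mm wide. Locked, they hold the cap's ears down; with the lug in a release notch they stand clear of the ears and the cap lifts out.
- collar_lift (a joint): How far the collar is pulled up along the axis, m: 0 down, at most 0.013. A spring and the collar's weight press it down, about 7 N when down and 11 N at the top. It must be above 0.0075 for the lug to pass over a ridge; it does not stay up by itself.
- collar (a joint): Turn of the collar, rad, counter-clockwise from above positive; 0 = lock notch, ends at +-1.31. Down in the lock notch it has about 0.1 of play. Lifted, a hidden pawl lets it turn one way only, which differs each start: the other way stops hard at about 0.14. Beyond 1.12 the free way the lug is past the ridge and drops into the release notch. Turns easily (under 0.1 N m), stays where left.
- cap: Cast bronze mushroom-shaped cap, 76 mm tall, 0.3 to 0.6 kg. Origin at the centre of its underside, z up. Flat-ended shank 30 mm in diameter, 34 mm tall; two ears along its x, 46 mm over both, 20 mm wide, at 26 to 34 mm; stem 18 mm; head from 60 mm up. Starts in the coupler, ears along the coupler's x; lift it straight up 44 mm to clear the collar.
- cap_head (a point): Middle of the straight-sided part of the cap's head (34 mm in diameter, 60 to 72 mm above the cap's origin; a low dome to 76 mm on top), 66 mm above the cap's origin: where to grip it.
- tray_in (a point): Centre of the inner floor of the open blue tin tray, fixed, floor 4 mm above the bench; inside 152 mm along its x and 122 mm along its y, walls up to 22 mm above the bench.
- punch: Bystander: blued steel drive punch 150 mm long, 20 mm thick, lying along its x. Leave alone.
- clench_block: Bystander: copper clench block 80 x 45 mm, up to 38 mm tall. Leave alone.
- blank_a: Bystander: flat iron shoe blank, U-shaped, about 120 mm wide, 8 mm thick. Leave alone.
- blank_b: Bystander: the second shoe blank, same size. Leave alone.
- rasp: Bystander: rasp 260 mm long along its x, 24 mm tall. Leave alone.
- hammer: Bystander: hammer lying along its x, about 300 mm long. Leave alone.

How it is judged:
By the outcome, as a careful person would: the job done as asked, in the order asked, and still so for the second after the job is handed in, with the robot touching nothing.
It also fails if it takes over 61 s, if anything falls off the work surface, if the arm or the gripper's body presses on something with over 40 N, if the wrist force passes 120 N, or if a joint passes its speed limit or range.

## Working session

There is one attempt and no reset: what is moved stays moved. The work goes in short steps, Python scripts to look and compute and a shell command to move; the robot and the scene stay as the last step left them, time stands still between calls to the robot, and variables do not carry over. Pictures are saved under pics/ and viewed, at most 10 in all, crops included, and the job is handed in when it is done.

```bash
ls; mkdir -p pics
python3 - <<'E'
from rig import bot
import cv2,numpy as np
for n in("scene","top"):
    cv2.imwrite(f"pics/{n}0.png",bot.capture(n)); c=bot.camera_info(n); print(n,{k:np.round(v,3).tolist() for k,v in c.items()})
s=bot.read_state(); print(s)
E
```

```text
pics
rig.py
shift.py
scene {'camera_matrix': [[474.191, 0.0, 273.568], [0.0, 474.191, 212.632], [0.0, 0.0, 1.0]], 'R': [[-0.472, 0.881, -0.012], [0.525, 0.27, -0.807], [-0.708, -0.388, -0.59]], 't': [0.296, -0.243, 2.051]}
top {'camera_matrix': [[396.696, 0.0, 285.429], [0.0, 396.696, 205.325], [0.0, 0.0, 1.0]], 'R': [[0.024, -1.0, -0.008], [-0.981, -0.022, -0.191], [0.191, 0.012, -0.981]], 't': [-0.015, 0.609, 1.059]}
{'time_s': 0.1, 'joint_positions': array([ 1.06760482e+00,  3.13366998e-01,  1.49835177e+00, -1.57505984e-05,
        1.33099471e+00, -2.23442909e-01]), 'dq': array([-7.35000809e-04, -2.63931540e-03, -1.16853152e-03,  6.45794829e-04,
        1.52488264e-03, -8.05707225e-05]), 'joint_torque': array([ 3.20164581e-03, -4.12900114e+01, -2.60141015e+01, -1.38877003e-04,
        3.10075215e-03,  1.40000105e-05]), 'ee_pos': array([0.14489817, 0.50440101, 0.25580964]), 'tcp_rot': array([-3.14049630e+00, -2.33446026e-04,  2.86184767e+00]), 'wrist_force': array([-0.52217784,  0.81258647, -0.16502371]), 'ft_torque': array([-0.01233112, -0.01293668, -0.03704358]), 'grasp_force': 0.0, 'grip_width': 0.9976164319705116}
```

View pics/scene0.png

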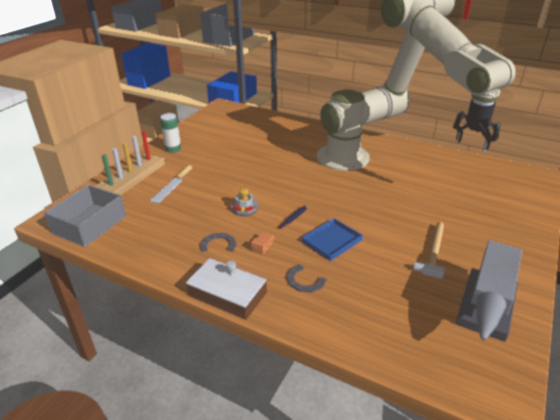

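View pics/top0.png

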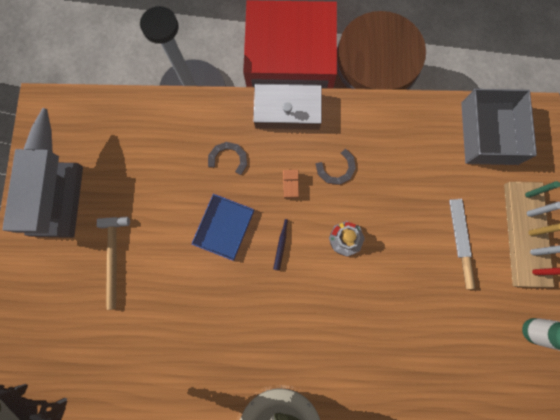

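The scene view shows the coupler at about (244,203) and the tray at (332,239). In the top view they're at (347,239) and (224,227). I'll zoom in on the coupler and segment the colours.

```bash
cat > h.py <<'E'
import cv2,numpy as np
from rig import bot
C={n:bot.camera_info(n) for n in("scene","top")}
def ray(n,p):
    c=C[n];K=np.array(c["camera_matrix"]);R=np.array(c["R"]);t=np.array(c["t"])
    d=R.T@np.linalg.solve(K,[p[0],p[1],1]);return -R.T@t,d/np.linalg.norm(d)
def plane(n,p,z):
    o,d=ray(n,p);return o+d*(z-o[2])/d[2]
def tri(ps,pt):
    A=[];b=[]
    for n,p in(("scene",ps),("top",pt)):
        o,d=ray(n,p);M=np.eye(3)-np.outer(d,d);A.append(M);b.append(M@o)
    return np.linalg.lstsq(np.vstack(A),np.hstack(b),rcond=None)[0]
def proj(n,X):
    c=C[n];q=np.array(c["camera_matrix"])@(np.array(c["R"])@X+np.array(c["t"]));return q[:2]/q[2]
def hsv(im):return cv2.cvtColor(im,cv2.COLOR_BGR2HSV)
def mask(im,lo,hi,box):
    m=cv2.inRange(hsv(im),lo,hi);o=np.zeros_like(m);x0,y0,x1,y1=box;o[y0:y1,x0:x1]=m[y0:y1,x0:x1];return o
E
python3 - <<'E'
from h import *
a=cv2.imread("pics/scene0.png")[182:224,220:270];b=cv2.imread("pics/top0.png")[215:263,322:372]
f=lambda i:cv2.resize(i,(400,400),interpolation=cv2.INTER_NEAREST)
cv2.imwrite("pics/z0.png",np.hstack([cv2.resize(a[:, :],(400,336),interpolation=cv2.INTER_NEAREST),cv2.resize(b,(400,384),interpolation=cv2.INTER_NEAREST)[:336]]))
for n,box in(("scene",(290,210,375,265)),("top",(185,190,260,265))):
    im=cv2.imread(f"pics/{n}0.png");m=mask(im,(105,120,40),(125,255,255),box)
    c=max(cv2.findContours(m,0,2)[0],key=cv2.contourArea);r=cv2.minAreaRect(c);M=cv2.moments(c)
    print(n,r,M['m10']/M['m00'],M['m01']/M['m00'])
    h=cv2.convexHull(c);ap=cv2.approxPolyDP(h,4,True)[:,0];print(ap.tolist())
    for p in ap:print(plane(n,p,.022).round(3))
E
```

```text
scene ((332.3846130371094, 237.576904296875), (33.559364318847656, 49.36832046508789), 56.3099365234375) 331.3842356933518 238.85176615764306
[[334, 220], [361, 238], [330, 259], [303, 238]]
[0.467 0.152 0.022]
[0.518 0.269 0.022]
[0.661 0.219 0.022]
[0.606 0.099 0.022]
top ((226.56210327148438, 227.84909057617188), (34.648231506347656, 52.271507263183594), 22.380136489868164) 226.85978119040448 228.05550536986848
[[222, 199], [251, 210], [233, 257], [202, 246]]
[0.631 0.185 0.022]
[0.6   0.099 0.022]
[0.464 0.145 0.022]
[0.493 0.235 0.022]
```

View pics/z0.png

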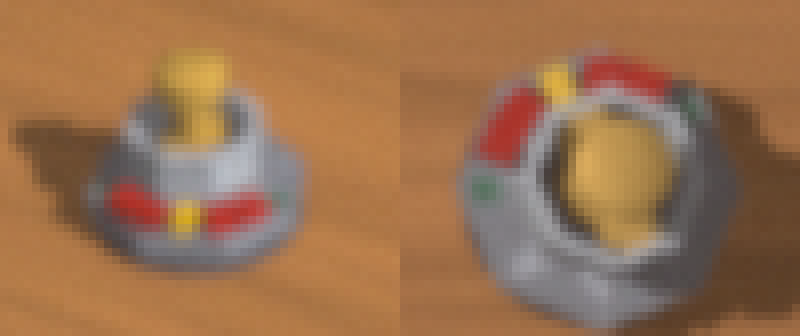

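The crops show the yellow lug between the two red ridges, so it is locked. The lug is at about (243,209) in scene and (341.5,225) in top. The brass head is at about (244,191) in scene and (349.5,235) in top. Next I'll triangulate these points.

Run:
```python
from h import *
S=cv2.imread("pics/scene0.png");T=cv2.imread("pics/top0.png")
def up(im,x0,y0,x1,y1,k=8):return cv2.resize(im[y0:y1,x0:x1],None,fx=k,fy=k,interpolation=cv2.INTER_CUBIC)
def blobs(im,box,lo,hi,amin=80):
    u=up(im,*box);m=cv2.inRange(hsv(u),lo,hi);n,l,st,ce=cv2.connectedComponentsWithStats(m)
    return [((ce[i]+.5)/8-.5+np.array(box[:2]),st[i][4]/64,np.array(st[i][:4])/8+[box[0]-.5,box[1]-.5,0,0]) for i in range(1,n) if st[i][4]>amin]
bs=(220,180,270,224);bt=(322,215,372,263)
for nm,lo,hi in(("yel",(18,130,100),(30,255,255)),("red",(0,170,90),(6,255,255)),("grn",(45,60,30),(90,255,255))):
    for n,im,b in(("scene",S,bs),("top",T,bt)):
        for c,a,r in blobs(im,b,lo,hi):print(nm,n,c.round(2),round(a,1),r.round(1),"z.024:",plane(n,c,.024).round(4),"z.02",plane(n,c,.020).round(4),"z.078",plane(n,c,.078).round(4))
# tray in top
for n,im,box in(("top",T,(180,185,265,270)),("scene",S,(290,210,375,265))):
    for lo in((100,100,20),(100,70,20)):
        m=mask(im,lo,(130,255,255),box);c=max(cv2.findContours(m,0,2)[0],key=cv2.contourArea);ap=cv2.approxPolyDP(cv2.convexHull(c),4,True)[:,0]
        print(n,ap.tolist(),[plane(n,p,.022).round(3)[:2].tolist() for p in ap])
```

```text
yel scene [243.86 193.18] 79.0 [239.  187.8   9.1  11.9] z.024: [ 0.4691 -0.2117  0.024 ] z.02 [ 0.464 -0.215  0.02 ] z.078 [ 0.537  -0.1677  0.078 ]
yel scene [242.75 208.83] 10.7 [240.9 207.1   3.8   3.5] z.024: [ 0.5575 -0.163   0.024 ] z.02 [ 0.5529 -0.1661  0.02  ] z.078 [ 0.6206 -0.1216  0.078 ]
yel top [341.14 224.85] 16.5 [338.9 222.2   4.8   5. ] z.024: [ 0.5625 -0.1624  0.024 ] z.02 [ 0.5631 -0.1629  0.02  ] z.078 [ 0.5546 -0.1553  0.078 ]
yel top [348.27 236.58] 157.6 [341.8 229.   13.5  15.9] z.024: [ 0.5291 -0.1826  0.024 ] z.02 [ 0.5296 -0.1832  0.02  ] z.078 [ 0.5228 -0.1746  0.078 ]
red scene [236.56 207.3 ] 13.5 [233.8 205.2   6.1   3.9] z.024: [ 0.5597 -0.1879  0.024 ] z.02 [ 0.555 -0.191  0.02 ] z.078 [ 0.6227 -0.1451  0.078 ]
red scene [248.51 208.38] 9.3 [245.5 207.    6.4   2.8] z.024: [ 0.5457 -0.146   0.024 ] z.02 [ 0.541 -0.149  0.02 ] z.078 [ 0.6094 -0.1055  0.078 ]
red top [350.45 223.87] 16.1 [345.2 222.5   9.5   3.2] z.024: [ 0.566  -0.1891  0.024 ] z.02 [ 0.5666 -0.1897  0.02  ] z.078 [ 0.5578 -0.1808  0.078 ]
red top [335.4  230.31] 23.3 [332.2 226.5   6.4   7.5] z.024: [ 0.5463 -0.1459  0.024 ] z.02 [ 0.5469 -0.1464  0.02  ] z.078 [ 0.5392 -0.1396  0.078 ]
top [[221, 198], [252, 210], [233, 258], [201, 246]] [[0.634, 0.188], [0.601, 0.096], [0.461, 0.144], [0.493, 0.238]]
top [[214, 195], [252, 210], [233, 258], [193, 243]] [[0.643, 0.209], [0.601, 0.096], [0.461, 0.144], [0.501, 0.261]]
scene [[334, 220], [361, 238], [330, 259], [303, 237]] [[0.467, 0.152], [0.518, 0.269], [0.661, 0.219], [0.601, 0.097]]
scene [[334, 219], [361, 239], [329, 259], [303, 237]] [[0.462, 0.15], [0.523, 0.271], [0.662, 0.216], [0.601, 0.097]]
```

Run:
```python
from h import *
print("top head",plane("top",(348.5,235.9),.08))
for ys in(190.5,191,191.5,192):print(ys,tri((243.5,ys),(348.5,235.9)).round(4))
print("lug",tri((242.75,208.83),(341.14,224.85)).round(4));print("red",tri((236.56,207.3),(350.45,223.87)).round(4),tri((248.51,208.38),(335.4,230.31)).round(4))
# tray corner triangulation
sc=[(334,219),(361,239),(329,259),(303,237)];tp=[(233,258),(193,243),(214,195),(252,210)]
P=[tri(a,b) for a,b in zip(sc,tp)];print(np.round(P,3),np.mean(P,0).round(3))
for dx in(.52,.525,.53):
  for dy in(-.18,-.176):
    r=[];
    for n in C:
        q=np.array([proj(n,np.array([dx+.017*np.cos(a),dy+.017*np.sin(a),.080])) for a in np.linspace(0,6.28,60)]);r+=[q.min(0).round(1).tolist(),q.max(0).round(1).tolist()]
    print(dx,dy,r)
```

```text
top head [ 0.52440407 -0.17493993  0.08      ]
190.5 [ 0.5248 -0.1756  0.0797]
191 [ 0.5249 -0.1758  0.0776]
191.5 [ 0.5251 -0.176   0.0756]
192 [ 0.5253 -0.1762  0.0735]
lug [ 0.5617 -0.1612  0.0274]
red [ 0.5645 -0.1868  0.0278] [ 0.5462 -0.1457  0.0245]
[[0.46  0.147 0.02 ]
 [0.502 0.265 0.005]
 [0.646 0.211 0.007]
 [0.601 0.096 0.022]] [0.552 0.18  0.013]
0.52 -0.18 [[238.6, 186.9], [248.1, 192.1], [344.1, 231.3], [356.6, 243.8]]
0.52 -0.176 [[239.6, 187.2], [249.0, 192.4], [342.6, 231.3], [355.2, 243.8]]
0.525 -0.18 [[237.9, 187.6], [247.4, 192.8], [344.1, 229.5], [356.6, 242.0]]
0.525 -0.176 [[238.8, 187.9], [248.3, 193.1], [342.6, 229.5], [355.2, 241.9]]
0.53 -0.18 [[237.1, 188.3], [246.6, 193.5], [344.1, 227.7], [356.6, 240.1]]
0.53 -0.176 [[238.1, 188.6], [247.6, 193.8], [342.6, 227.7], [355.1, 240.1]]
```

Coupler axis is at about (0.525, -0.176) with yaw ≈ 22°, and the tray centre is at about (0.553, 0.180). I'll travel above the coupler first, then turn the tool to yaw 67.5°.

The manual's scale: shifts go in shares of 0.8 m and turns go in shares of 90 degrees. Converting my numbers, -0.0277 m / 0.8 = -0.0346, -0.0274 m / 0.8 = -0.0343.

```bash
echo '{"steps":[[-0.0346,-0.0343,0,0,0,0,1],[-0.0346,-0.0343,0,0,0,0,1],[-0.0346,-0.0343,0,0,0,0,1],[-0.0346,-0.0343,0,0,0,0,1],[-0.0346,-0.0343,0,0,0,0,1],[-0.0346,-0.0343,0,0,0,0,1],[-0.0346,-0.0343,0,0,0,0,1],[-0.0346,-0.0343,0,0,0,0,1],[-0.0346,-0.0343,0,0,0,0,1],[-0.0346,-0.0343,0,0,0,0,1]]}' > mv.in && python3 shift.py mv.in
echo '{"steps":[[-0.0346,-0.0343,0,0,0,0,1],[-0.0346,-0.0343,0,0,0,0,1],[-0.0346,-0.0343,0,0,0,0,1],[-0.0346,-0.0343,0,0,0,0,1],[-0.0346,-0.0343,0,0,0,0,1],[-0.0346,-0.0343,0,0,0,0,1],[-0.0346,-0.0343,0,0,0,0,1],[-0.0346,-0.0343,0,0,0,0,1],[-0.0346,-0.0343,0,0,0,0,1],[-0.0346,-0.0343,0,0,0,0,1]]}' > mv.in && python3 shift.py mv.in
echo '{"steps":[[0,0,0,0,0,0.0764,1],[0,0,0,0,0,0.0764,1],[0,0,0,0,0,0.0764,1],[0,0,0,0,0,0.0764,1],[0,0,0,0,0,0.0764,1],[0,0,0,0,0,0.0764,1],[0,0,0,0,0,0.0764,1]]}' > mv.in && python3 shift.py mv.in
echo '{"steps":[[0,0,0,0,0,0.0764,1],[0,0,0,0,0,0.0764,1],[0,0,0,0,0,0.0764,1],[0,0,0,0,0,0.0764,1],[0,0,0,0,0,0.0764,1],[0,0,0,0,0,0.0764,1],[0,0,0,0,0,0.0764,1],[0,0,0,0,0,0,1],[0,0,0,0,0,0,1]]}' > mv.in && python3 shift.py mv.in
cat >> h.py <<'E'
def to(x,y):
    s=bot.read_state();p=s["ee_pos"];w=s["tcp_rot"][2];d=np.array([x,y])-p[:2]
    print("tool dx dy",(d@[np.cos(w),np.sin(w)]).round(4),(d@[np.sin(w),-np.cos(w)]).round(4),"z",p[2].round(4),"yawdeg",np.degrees(w).round(2))
E
python3 -c "
from h import *
to(.525,-.176);print(bot.read_state()['wrist_force'])"
```

```text
time_s: 0.93
ee_pos: [0.3359, 0.1629, 0.2563]
tcp_rot: [3.142, 0.0, 2.862]
wrist_force: [0.8, -0.5, -0.6]
grip_width: 0.999
grasp_force: 0.0
time_s: 1.77
ee_pos: [0.5266, -0.1769, 0.2559]
tcp_rot: [3.141, -0.001, 2.861]
wrist_force: [0.1, 0.4, 0.8]
grip_width: 0.998
grasp_force: 0.0
time_s: 2.35
ee_pos: [0.526, -0.175, 0.2559]
tcp_rot: [-3.141, -0.001, 2.016]
wrist_force: [0.1, 0.5, 0.1]
grip_width: 1.0
grasp_force: 0.0
time_s: 3.1
ee_pos: [0.526, -0.1751, 0.256]
tcp_rot: [-3.141, -0.0, 1.185]
wrist_force: [0.2, -0.8, -0.6]
grip_width: 0.999
grasp_force: 0.0
tool dx dy -0.0012 -0.0006 z 0.256 yawdeg 67.92
[ 0.20622521 -0.75948454 -0.61346679]
```

To row units: 0.03 m / 0.8 = 0.0375, -0.001 m / 0.8 = -0.0013.

```bash
echo '{"steps":[[-0.0013,0,0.0375,0,0,0,1],[0,0,0.0375,0,0,0,1],[0,0,0.0375,0,0,0,1],[0,0,0.0375,0,0,0,1],[0,0,0.0375,0,0,0,1],[0,0,0.025,0,0,0,1],[0,0,0.0188,0,0,0,1],[0,0,0.0163,0,0,0,1],[0,0,0,0,0,0,1],[0,0,0,0,0,0,1]]}' > mv.in && python3 shift.py mv.in
python3 - <<'E'
from h import *
to(.525,-.176)
a=bot.capture("scene")[165:240,200:290];b=bot.capture("top")[200:275,305:395]
cv2.imwrite("pics/z1.png",np.hstack([cv2.resize(x,(400,333),interpolation=cv2.INTER_CUBIC) for x in(a,b)]))
E
```

```text
time_s: 3.93
ee_pos: [0.5256, -0.176, 0.0582]
tcp_rot: [-3.141, -0.0, 1.184]
wrist_force: [0.8, -0.9, 1.0]
grip_width: 0.998
grasp_force: 0.0
tool dx dy -0.0003 -0.0006 z 0.0582 yawdeg 67.85
```

View pics/z1.png

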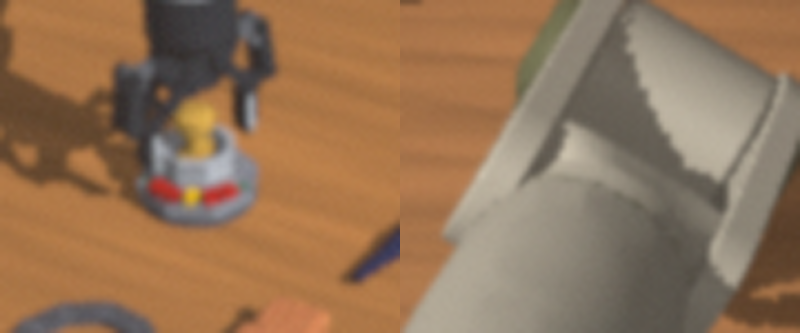

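The scene crop shows the fingers straddling the collar with the brass head between them at about (195,118). The tips are alongside the collar's upper part. Now I'll close.

```bash
echo '{"steps":[[0,0,0,0,0,0,0],[0,0,0,0,0,0,0],[0,0,0,0,0,0,0],[0,0,0,0,0,0,0],[0,0,0,0,0,0,0],[0,0,0,0,0,0,0],[0,0,0,0,0,0,0],[0,0,0,0,0,0,0]]}' > mv.in && python3 shift.py mv.in; python3 -c "
from h import *
s=bot.read_state();print(s['wrist_force'],s['ft_torque'],s['tcp_rot'],s['ee_pos'])"
```

```text
time_s: 4.7
ee_pos: [0.5256, -0.1759, 0.0595]
tcp_rot: [3.142, 0.0, 1.182]
wrist_force: [-4.9, 3.1, 9.5]
grip_width: 0.682
grasp_force: 62.9
[-4.94126662  3.07734284  9.54303322] [ 0.29508806  0.69703034 -0.07468839] [3.14157407e+00 1.42292927e-04 1.18229636e+00] [ 0.52563015 -0.17594409  0.05950701]
```

To row units: -0.003 m / 0.8 = -0.0038, -0.0006 m / 0.8 = -0.0008.

```bash
echo '{"steps":[[0,-0.0008,-0.0038,0,0,0,0],[0,0,-0.0038,0,0,0,0],[0,0,-0.0038,0,0,0,0],[0,0,-0.0025,0,0,0,0],[0,0,0,0,0,0,0],[0,0,0,0,0,0,0]]}' > mv.in && python3 shift.py mv.in; python3 -c "
from h import *
s=bot.read_state();print(s['wrist_force'],s['ft_torque'],s['tcp_rot'],s['ee_pos'])"
```

```text
time_s: 5.2
ee_pos: [0.5254, -0.1759, 0.0692]
tcp_rot: [3.141, -0.0, 1.182]
wrist_force: [6.0, -1.6, -10.2]
grip_width: 0.683
grasp_force: 66.3
[  5.96757084  -1.60865837 -10.18313254] [-0.36641972 -1.1609984   0.09477317] [ 3.14079319e+00 -8.60398489e-06  1.18181091e+00] [ 0.52542793 -0.17587939  0.06918711]
```

To row units: 0.06 rad / 1.5708 = 0.0382.

```bash
echo '{"steps":[[0,0,0,0,0,0.0382,0],[0,0,0,0,0,0.0382,0],[0,0,0,0,0,0.0382,0],[0,0,0,0,0,0,0]]}' > mv.in && python3 shift.py mv.in; python3 -c "
from h import *
s=bot.read_state();print(s['wrist_force'],s['ft_torque'],s['tcp_rot'],s['ee_pos'])"
```

```text
time_s: 5.53
ee_pos: [0.5259, -0.1761, 0.0693]
tcp_rot: [3.14, -0.0, 0.998]
wrist_force: [7.0, -2.0, -9.2]
grip_width: 0.683
grasp_force: 66.3
[ 7.03278983 -1.96912552 -9.2399853 ] [-0.48228242 -1.40182202  0.01857967] [ 3.13952045e+00 -3.41439365e-04  9.98426900e-01] [ 0.52586194 -0.17613303  0.06930556]
```

To row units: 0.08 rad / 1.5708 = 0.0509.

```bash
echo '{"steps":[[0,0,0,0,0,0.0509,0],[0,0,0,0,0,0.0509,0],[0,0,0,0,0,0,0]]}' > mv.in && python3 shift.py mv.in; python3 -c "
from h import *
s=bot.read_state();print(s['wrist_force'],s['ft_torque'],s['tcp_rot'],s['ee_pos'])
cv2.imwrite('pics/s2.png',bot.capture('scene'))
S=cv2.imread('pics/s2.png')[165:240,200:290];cv2.imwrite('pics/z2.png',cv2.resize(S,(540,450),interpolation=2))"
```

```text
time_s: 5.78
ee_pos: [0.5263, -0.1764, 0.0695]
tcp_rot: [3.138, -0.001, 0.837]
wrist_force: [9.5, -3.3, -10.2]
grip_width: 0.682
grasp_force: 66.3
[  9.50846348  -3.26595311 -10.2087305 ] [-0.60952439 -1.51390757  0.00597113] [ 3.13832367e+00 -9.17510766e-04  8.37398032e-01] [ 0.52626157 -0.17640653  0.06950799]
```

View pics/z2.png

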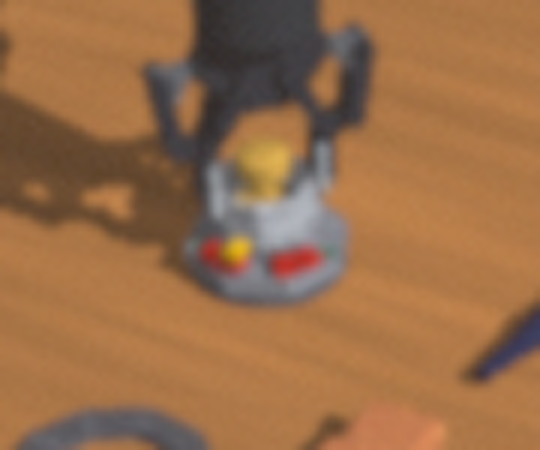

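The picture shows the yellow lug riding over the ridge at about (235,250), on the right-hand (-) side. Torque is near zero, so this is the free way. I'll ease the side force and keep turning to about 1.22 rad.

To row units: 0.0009 m / 0.8 = 0.0011, 0.0004 m / 0.8 = 0.0005, 0.1 rad / 1.5708 = 0.0637.

```bash
echo '{"steps":[[0.0005,0.0011,0,0,0,0,0],[0,0,0,0,0,0.0637,0],[0,0,0,0,0,0.0637,0],[0,0,0,0,0,0.0637,0],[0,0,0,0,0,0.0637,0],[0,0,0,0,0,0,0]]}' > mv.in && python3 shift.py mv.in; python3 -c "
from h import *
s=bot.read_state();print(s['wrist_force'],s['ft_torque'],s['tcp_rot'],s['ee_pos'])"
```

```text
time_s: 6.33
ee_pos: [0.5271, -0.1774, 0.0696]
tcp_rot: [3.138, -0.002, 0.436]
wrist_force: [8.7, -7.5, -10.1]
grip_width: 0.68
grasp_force: 66.4
[  8.71086412  -7.47186651 -10.06436451] [-1.09530372 -1.28764564 -0.00355871] [ 3.13800251e+00 -1.50860568e-03  4.36272165e-01] [ 0.52706849 -0.17736353  0.06958009]
```

To row units: 0.0005 m / 0.8 = 0.0006, 0.1 rad / 1.5708 = 0.0637.

```bash
echo '{"steps":[[0,0.0006,0,0,0,0.0637,0],[0,0,0,0,0,0.0637,0],[0,0,0,0,0,0.0637,0],[0,0,0,0,0,0.0637,0],[0,0,0,0,0,0.0509,0],[0,0,0,0,0,0,0],[0,0,0,0,0,0,0]]}' > mv.in && python3 shift.py mv.in; python3 -c "
from h import *
s=bot.read_state();print(s['wrist_force'],s['ft_torque'],s['tcp_rot'],s['ee_pos'])"
```

```text
time_s: 6.92
ee_pos: [0.5274, -0.1787, 0.0698]
tcp_rot: [3.137, -0.004, -0.039]
wrist_force: [6.8, -12.6, -10.6]
grip_width: 0.682
grasp_force: 66.4
[  6.8359539  -12.56824774 -10.64720782] [-1.91266632 -1.18825313  0.00585938] [ 3.13748938 -0.00370601 -0.03889886] [ 0.52742843 -0.17873678  0.06979101]
```

To row units: 0.001 m / 0.8 = 0.0013, 0.0005 m / 0.8 = 0.0006.

```bash
echo '{"steps":[[0.0006,0.0013,0,0,0,0,0],[0,0,0,0,0,0,0]]}' > mv.in && python3 shift.py mv.in;echo '{"steps":[[0,0,0.0038,0,0,0,0],[0,0,0.0038,0,0,0,0],[0,0,0.0038,0,0,0,0],[0,0,0.0013,0,0,0,0],[0,0,0,0,0,0,0],[0,0,0,0,0,0,0]]}' > mv.in && python3 shift.py mv.in; python3 -c "
from h import *
s=bot.read_state();print(s['wrist_force'],s['ft_torque'],s['tcp_rot'],s['ee_pos'])"
```

```text
time_s: 7.08
ee_pos: [0.5274, -0.1789, 0.0694]
tcp_rot: [3.139, -0.002, -0.039]
wrist_force: [6.6, -7.4, -9.6]
grip_width: 0.687
grasp_force: 66.5
time_s: 7.58
ee_pos: [0.5275, -0.1789, 0.0598]
tcp_rot: [3.139, -0.002, -0.038]
wrist_force: [5.1, -7.1, -7.6]
grip_width: 0.687
grasp_force: 66.9
[ 5.05200074 -7.07038593 -7.63792239] [-1.21057794 -0.83409539  0.00986938] [ 3.13900852e+00 -2.23016228e-03 -3.82898546e-02] [ 0.52747763 -0.17891755  0.05980393]
```

To row units: 0.001 m / 0.8 = 0.0013.

```bash
echo '{"steps":[[0,0,0.0013,0,0,0,0],[0,0,0,0,0,0,0]]}' > mv.in && python3 shift.py mv.in;echo '{"steps":[[0,0,0,0,0,0,1],[0,0,0,0,0,0,1],[0,0,0,0,0,0,1],[0,0,0,0,0,0,1],[0,0,0,0,0,0,1],[0,0,0,0,0,0,1]]}' > mv.in && python3 shift.py mv.in; python3 -c "
from h import *
s=bot.read_state();print(s['wrist_force'],s['ft_torque'],s['tcp_rot'],s['ee_pos'],bot.read_state()['joint_positions'])"
```

```text
time_s: 7.75
ee_pos: [0.5275, -0.1789, 0.0597]
tcp_rot: [3.139, -0.002, -0.038]
wrist_force: [2.2, -6.4, 1.7]
grip_width: 0.682
grasp_force: 67.9
time_s: 8.25
ee_pos: [0.5267, -0.1774, 0.0583]
tcp_rot: [-3.141, 0.0, -0.038]
wrist_force: [1.0, -0.1, 0.3]
grip_width: 1.0
grasp_force: 0.0
[ 0.95637275 -0.12122008  0.26450965] [-0.0425125  -0.07010817 -0.01176171] [-3.14145111e+00  3.41284733e-04 -3.80843568e-02] [ 0.52671107 -0.17744501  0.05828172] [-5.35740668e-01  6.10170380e-01  1.61339588e+00 -4.85093103e-05
  9.18393851e-01  1.07316950e+00]
```

To row units: -0.02 m / 0.8 = -0.025.

```bash
echo '{"steps":[[0,0,-0.025,0,0,0,1],[0,0,-0.025,0,0,0,1],[0,0,-0.025,0,0,0,1],[0,0,-0.025,0,0,0,1],[0,0,0,0,0,0,1]]}' > mv.in && python3 shift.py mv.in
python3 - <<'E'
from h import *
S=bot.capture("scene");cv2.imwrite("pics/s3.png",S)
cv2.imwrite("pics/z3.png",cv2.resize(S[165:230,205:285],(640,520),interpolation=2))
u=cv2.resize(S[180:224,220:270],None,fx=8,fy=8,interpolation=2);m=cv2.inRange(hsv(u),(18,130,100),(30,255,255))
n,l,st,ce=cv2.connectedComponentsWithStats(m)
a=np.radians(22.5-70)
print([(((ce[i]+.5)/8-.5+[220,180]).round(2),st[i].tolist()) for i in range(1,n) if st[i][4]>60])
for z in(.0275,.035):print(z,proj("scene",np.array([.525+.038*np.cos(a),-.176+.038*np.sin(a),z])))
E
```

```text
time_s: 8.67
ee_pos: [0.5282, -0.1782, 0.142]
tcp_rot: [3.139, -0.006, -0.038]
wrist_force: [0.7, 0.7, 0.1]
grip_width: 0.999
grasp_force: 0.0
[(array([244.02, 193.3 ]), [156, 66, 84, 94, 5041]), (array([232.97, 204.05]), [90, 185, 39, 26, 669])]
0.0275 [234.03221443 204.05537529]
0.035 [233.90522121 202.36434309]
```

View pics/z3.png

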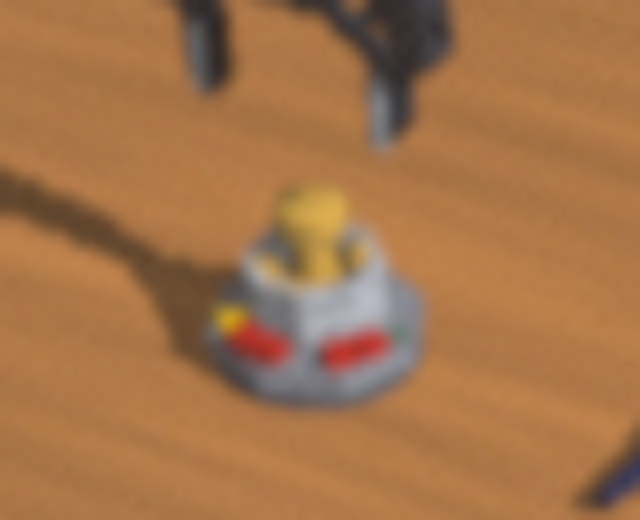

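The lug now sits low at about (229,318) in the crop, clear of the red ridge, and its height matches the dropped projection. The cap hasn't moved. Next I'll grip the head.

To row units: 0.02 m / 0.8 = 0.025, -0.002 m / 0.8 = -0.0025.

```bash
echo '{"steps":[[-0.0025,-0.0013,0.0188,0,0,0,1],[0,0,0.025,0,0,0,1],[0,0,0.0188,0,0,0,1],[0,0,0.0113,0,0,0,1],[0,0,0,0,0,0,1]]}' > mv.in && python3 shift.py mv.in; echo '{"steps":[[0,0,0,0,0,0,0],[0,0,0,0,0,0,0],[0,0,0,0,0,0,0],[0,0,0,0,0,0,0],[0,0,0,0,0,0,0],[0,0,0,0,0,0,0],[0,0,0,0,0,0,0],[0,0,0,0,0,0,0],[0,0,0,0,0,0,0],[0,0,0,0,0,0,0]]}' > mv.in && python3 shift.py mv.in; python3 -c "
from h import *
s=bot.read_state();print(s['wrist_force'],s['ft_torque'],s['tcp_rot'],s['ee_pos'])"
```

```text
time_s: 9.13
ee_pos: [0.5237, -0.1759, 0.0768]
tcp_rot: [-3.139, 0.004, -0.038]
wrist_force: [0.2, 0.9, -1.0]
grip_width: 0.999
grasp_force: 0.0
time_s: 9.97
ee_pos: [0.5252, -0.1771, 0.0803]
tcp_rot: [3.14, -0.001, -0.038]
wrist_force: [-2.3, -2.9, 5.4]
grip_width: 0.375
grasp_force: 58.9
[-2.25533164 -2.93882613  5.4247153 ] [-0.33201814  0.26849435  0.01780103] [ 3.14012910e+00 -1.46331672e-03 -3.81792819e-02] [ 0.5251858  -0.17711191  0.08030511]
```

To row units: -0.004 m / 0.8 = -0.005, -0.003 m / 0.8 = -0.0038.

```bash
echo '{"steps":[[0,0,-0.0038,0,0,0,0],[0,0,-0.0038,0,0,0,0],[0,0,-0.005,0,0,0,0],[0,0,0,0,0,0,0]]}' > mv.in && python3 shift.py mv.in; echo '{"steps":[[0,0,-0.01,0,0,0,0],[0,0,-0.01,0,0,0,0],[0,0,-0.01,0,0,0,0],[0,0,-0.0125,0,0,0,0],[0,0,-0.0188,0,0,0,0],[0,0,-0.025,0,0,0,0],[0,0,-0.025,0,0,0,0],[0,0,-0.025,0,0,0,0],[0,0,0,0,0,0,0],[0,0,0,0,0,0,0]]}' > mv.in && python3 shift.py mv.in
python3 - <<'E'
from h import *
s=bot.read_state();print(s['wrist_force'],s['ft_torque'],s['tcp_rot']);to(.553,.180)
S=bot.capture("scene");cv2.imwrite("pics/z4.png",cv2.resize(S[130:230,190:310],(600,500),interpolation=2))
E
```

```text
time_s: 10.3
ee_pos: [0.525, -0.1767, 0.0898]
tcp_rot: [3.141, -0.0, -0.038]
wrist_force: [-0.5, -3.0, -0.8]
grip_width: 0.376
grasp_force: 61.3
time_s: 11.13
ee_pos: [0.525, -0.1764, 0.1992]
tcp_rot: [3.141, -0.002, -0.038]
wrist_force: [-0.6, 0.6, -5.6]
grip_width: 0.368
grasp_force: 61.6
[-0.59731198  0.61524162 -5.60867668] [ 0.03083851 -0.06274501  0.00257688] [ 3.14084452e+00 -1.87881317e-03 -3.80648751e-02]
tool dx dy 0.0144 -0.3572 z 0.1992 yawdeg -2.18
```

View pics/z4.png

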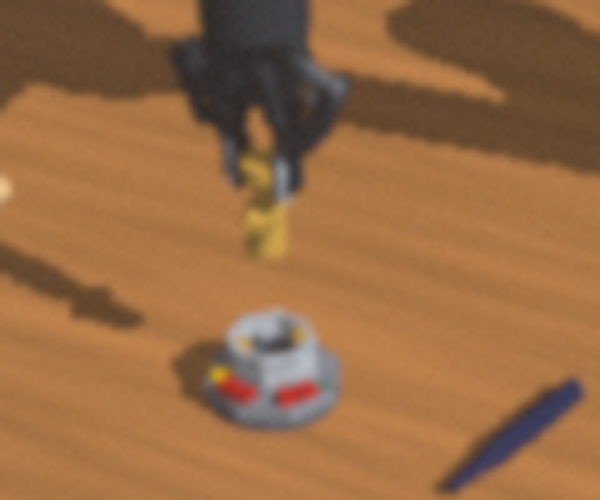

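The cap hangs upright in the grip, clear of the coupler, at about (266,205) in the crop. The lug is still in the notch. Moving over the tray now.

To row units: -0.035 m / 0.8 = -0.0438, -0.024 m / 0.8 = -0.03.

```bash
echo '{"steps":[[0.0013,-0.015,0,0,0,0,0],[0.0013,-0.03,0,0,0,0,0],[0.0018,-0.0438,0,0,0,0,0],[0.0018,-0.0438,0,0,0,0,0],[0.0018,-0.0438,0,0,0,0,0],[0.0018,-0.0438,0,0,0,0,0],[0.0018,-0.0438,0,0,0,0,0]]}' > mv.in && python3 shift.py mv.in; echo '{"steps":[[0.0018,-0.0438,0,0,0,0,0],[0.0018,-0.0438,0,0,0,0,0],[0.0018,-0.0438,0,0,0,0,0],[0.0013,-0.03,0,0,0,0,0],[0.0003,-0.02,0,0,0,0,0],[0,0,0.0375,0,0,0,0],[0,0,0.0375,0,0,0,0],[0,0,0.025,0,0,0,0],[0,0,0,0,0,0,0],[0,0,0,0,0,0,0]]}' > mv.in && python3 shift.py mv.in
python3 - <<'E'
from h import *
print(bot.read_state()['wrist_force']);to(.553,.180)
S=bot.capture("scene");T=bot.capture("top");cv2.imwrite("pics/s5.png",S);cv2.imwrite("pics/z5.png",np.hstack([cv2.resize(x,(400,400),interpolation=2) for x in(S[170:270,285:385],T[180:280,175:275])]))
E
```

```text
time_s: 11.77
ee_pos: [0.541, 0.0365, 0.197]
tcp_rot: [-3.141, 0.002, -0.038]
wrist_force: [1.0, 0.5, -4.5]
grip_width: 0.373
grasp_force: 61.5
time_s: 12.6
ee_pos: [0.552, 0.1791, 0.1172]
tcp_rot: [3.141, 0.003, -0.038]
wrist_force: [0.9, -0.4, -3.6]
grip_width: 0.374
grasp_force: 61.6
[ 0.94889992 -0.44424993 -3.63210327]
tool dx dy 0.001 -0.0009 z 0.1172 yawdeg -2.17
```

View pics/z5.png

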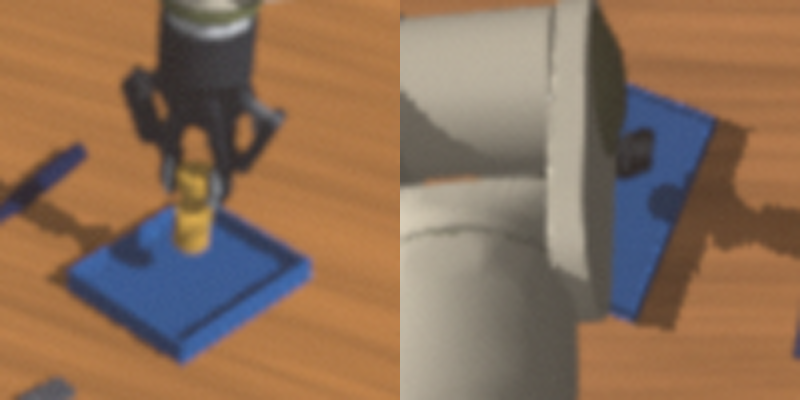

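The cap is upright over the middle of the tray, with its foot at about (333,233) in the scene image. I'll check the foot height, then lower and feel for contact.

```bash
python3 - <<'E'
from h import *
for z in(.04,.045,.05):print(z,proj("scene",np.array([.5646,.187,z])).round(1))
E
echo '{"steps":[[0,0,0.0125,0,0,0,0],[0,0,0.0125,0,0,0,0],[0,0,0.0088,0,0,0,0],[0,0,0.0063,0,0,0,0],[0,0,0,0,0,0,0],[0,0,0,0,0,0,0]]}' > mv.in && python3 shift.py mv.in; echo '{"steps":[[0,0,0.0025,0,0,0,0],[0,0,0.0013,0,0,0,0],[0,0,0,0,0,0,0],[0,0,0,0,0,0,0]]}' > mv.in && python3 shift.py mv.in
```

```text
0.04 [332.8 234.5]
0.045 [332.9 233.3]
0.05 [332.9 232.1]
time_s: 13.2
ee_pos: [0.5528, 0.1787, 0.0861]
tcp_rot: [3.142, 0.0, -0.038]
wrist_force: [0.3, 0.2, -4.2]
grip_width: 0.375
grasp_force: 61.7
time_s: 13.53
ee_pos: [0.5529, 0.1787, 0.0834]
tcp_rot: [-3.142, -0.0, -0.038]
wrist_force: [0.8, -0.3, -5.8]
grip_width: 0.372
grasp_force: 61.7
```

The foot height of 0.045 agrees. About 7 mm is left.

To row units: 0.002 m / 0.8 = 0.0025, 0.001 m / 0.8 = 0.0013.

```bash
echo '{"steps":[[0,0,0.0025,0,0,0,0],[0,0,0.0025,0,0,0,0],[0,0,0.0013,0,0,0,0],[0,0,0,0,0,0,0],[0,0,0,0,0,0,0]]}' > mv.in && python3 shift.py mv.in; echo '{"steps":[[0,0,0.0013,0,0,0,0],[0,0,0,0,0,0,0],[0,0,0,0,0,0,0]]}' > mv.in && python3 shift.py mv.in
```

```text
time_s: 13.95
ee_pos: [0.5528, 0.1787, 0.0782]
tcp_rot: [-3.142, 0.0, -0.038]
wrist_force: [1.1, 0.7, -5.4]
grip_width: 0.376
grasp_force: 61.7
time_s: 14.2
ee_pos: [0.5528, 0.1787, 0.0772]
tcp_rot: [3.142, 0.0, -0.038]
wrist_force: [0.3, 0.1, -4.5]
grip_width: 0.376
grasp_force: 61.7
```

To row units: 0.0007 m / 0.8 = 0.0009.

```bash
echo '{"steps":[[0,0,0.0009,0,0,0,0],[0,0,0,0,0,0,0],[0,0,0,0,0,0,0]]}' > mv.in && python3 shift.py mv.in; echo '{"steps":[[0,0,0.0009,0,0,0,0],[0,0,0,0,0,0,0],[0,0,0,0,0,0,0]]}' > mv.in && python3 shift.py mv.in
```

```text
time_s: 14.45
ee_pos: [0.5528, 0.1787, 0.0766]
tcp_rot: [3.142, -0.0, -0.038]
wrist_force: [0.1, 0.8, -4.8]
grip_width: 0.374
grasp_force: 61.7
time_s: 14.7
ee_pos: [0.5531, 0.1787, 0.0764]
tcp_rot: [-3.142, -0.001, -0.038]
wrist_force: [-0.5, -1.3, 0.5]
grip_width: 0.375
grasp_force: 62.0
```

Contact, as predicted. Release, withdraw and look.

To row units: -0.03 m / 0.8 = -0.0375, -0.02 m / 0.8 = -0.025.

```bash
echo '{"steps":[[0,0,0,0,0,0,0.45],[0,0,0,0,0,0,0.45],[0,0,0,0,0,0,0.7],[0,0,0,0,0,0,1],[0,0,0,0,0,0,1],[0,0,0,0,0,0,1],[0,0,0,0,0,0,1],[0,0,0,0,0,0,1]]}' > mv.in && python3 shift.py mv.in; echo '{"steps":[[0,0,-0.0125,0,0,0,1],[0,0,-0.025,0,0,0,1],[0,0,-0.0375,0,0,0,1],[0,0,-0.0375,0,0,0,1],[0,0,-0.0375,0,0,0,1],[0,0,-0.0375,0,0,0,1],[-0.0375,0,0,0,0,0,1],[-0.0375,0,0,0,0,0,1],[-0.0375,0,0,0,0,0,1],[-0.0375,0,0,0,0,0,1]]}' > mv.in && python3 shift.py mv.in;echo '{"steps":[[-0.0375,0,0,0,0,0,1],[-0.0375,0,0,0,0,0,1],[0,0,0,0,0,0,1],[0,0,0,0,0,0,1]]}' > mv.in && python3 shift.py mv.in
python3 - <<'E'
from h import *
S=bot.capture("scene");T=bot.capture("top");cv2.imwrite("pics/z6.png",np.hstack([cv2.resize(x,(400,320),interpolation=2) for x in(S[165:285,215:365],T[130:290,180:380])]))
E
```

```text
time_s: 15.37
ee_pos: [0.5528, 0.1787, 0.0759]
tcp_rot: [-3.142, -0.0, -0.038]
wrist_force: [0.6, 0.0, 0.3]
grip_width: 1.0
grasp_force: 0.0
time_s: 16.2
ee_pos: [0.4314, 0.1832, 0.2266]
tcp_rot: [-3.141, -0.001, -0.038]
wrist_force: [-0.7, 0.5, -0.8]
grip_width: 1.002
grasp_force: 0.0
time_s: 16.53
ee_pos: [0.3724, 0.1858, 0.2269]
tcp_rot: [-3.141, -0.002, -0.037]
wrist_force: [0.9, -0.1, 0.7]
grip_width: 0.995
grasp_force: 0.0
```

View pics/z6.png

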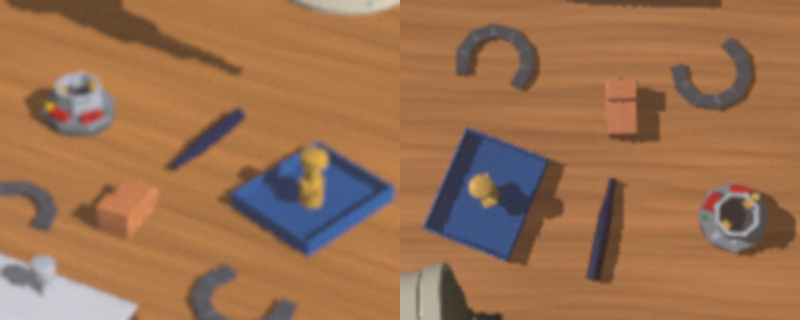

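The cap stands upright in the tray, at about (313,180) in the scene crop and (484,190) in the top crop. The coupler is empty with its lug down in the release notch, and the things next to it lie where they were. Handing in.

```bash
python3 -c "
from rig import bot
print(bot.finish_job())"
```

```text
the job is handed in; nothing more can be done
None
```

The collar gave to the right and dropped into the right release notch, and the cap now stands upright in the blue tray with the gripper open and clear; I handed the job in at about 17 s, but no verdict was shown.

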